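# Lock the kindling splitter's kick-out plunger down for the trip home

### The arm

A 7-joint arm with a two-finger parallel gripper is mounted at the origin on the work surface. World frame = base frame: x ahead of the robot, y to its left, z up, the work surface at z = 0. Lengths are in mm, angles in rad, forces in N, time in s.
With the tool pointing down it reaches from about 425 to 950 mm from the base axis. Payload 4.7 kg.
Tool frame: the origin (TCP) lies midway between the tips of the shut fingers; the grasp point (between the pads) lies 19 mm behind it (ctrl.hold_point_z is the distance from the TCP to the grasp point, in mm); z points along the fingers, y is the line along which they close (so a half turn about z gives the same grasp; the last joint's range is limited). The gripper opens to 85 mm and grips with 20 to 120 N. Pads are 22 mm wide; open, the fingers measure 114 mm over their backs; the gripper's body (76 mm by 85 mm) begins 54 mm behind the grasp point. The pads swing forward as they close: fully open they stand 13 mm farther back than shut.
Start: joints at [1.104, 0.469, -0.049, 1.532, 0.024, 1.141, -0.082], TCP at [286.212, -611.336, 231.335] pointing down, gripper open.
Joint ranges: [-2.59, 2.59], [-0.33, 1.99], [-1.39, 1.29], [0.1, 2.45], [-1.04, 4.18], [0.21, 1.99], [-2.66, 2.66]. Speed limits (rad/s): [2.57, 2.57, 3.14, 3.14, 3.14, 3.14, 3.14].

### API

Orientations are given as a rotation vector (axis times angle).
In Python, from plant import ctrl gives the robot as it stands.
- The arm moves only by the tool servo_tool, never from a script. Its argument "plan" is a list that holds one entry, the list of rows, each a list of 7 numbers: the closure in counts, from 0 (fully open) to 255 (shut), then the shift along the world's x, y, z in mm, then the turn, a rotation vector about the world's x, y, z in rad. A call has 1 to 20 rows; each row is the pose to reach, as a shift and turn from the pose commanded when the call began; what a row does not reach only later rows make up. A row lasts 1/10 s, in which the tool goes at most 50 mm and 8.59 degrees, less where a joint would pass 70% of its speed; a pose out of reach is approached as far as the arm can. A call with a gripper value outside its range is refused whole. The fingers move at their own pace and stop on an object; "grip_force" is the grip in N (left out, the last holds). Time passes only in rows, so rows that repeat a pose let the fingers close. It gives the time, the measured TCP pose, the force, the opening and the grip force at its end, in the units of the state.
- ctrl.get_state(): the state, without advancing time (a new reading comes with each control period).
- ctrl.grab_frame(name): name is "scene" or "top" or "wrist"; returns a dict with "color" (384x512x3 uint8, red, green, blue), "fx", "fy", "cx", "cy" (pixels), "R" (3x3) and "t" (3): a world point X has camera coordinates R X + t. Camera axes: x right, y down, z forward; pixel columns grow to the right and rows downward; lengths in mm; the calibration is good to about 2 mm. A picture is of the moment at which its call begins. There is no depth.
- ctrl.hand_in(): hands the job in; it is judged then, once.
Trained networks look in the newest picture that a camera, given by its name, has taken for a name from the list of things; names that differ only in an ending like _2 or _b are one class to them, and where a whole thing is asked for, a point or a joint stands for the part that bears it (a point fixed in the world has none). Each returns a list of dicts, best first, with "score" (0 to 1); they miss things now and then, are a little off and sometimes report something else, mostly with a low value. They report only what shows in the picture. A call takes as long as a camera call.
- ctrl.outline_of(name, camera): "mask" (384x512 bool, what is visible of it) and "box" ([left, top, right, bottom] in pixels, round what is visible of it).
The state is a dict: "time_s": time; "joints": joint angles; "joint_vel": joint speeds; "joint_torque": joint torques, N m; "tool_pos": TCP position; "orientation": TCP orientation; "contact_force": force on the tool from outside, world axes, zero at the start; "torque": the same for the moment, N m; "grip_width": opening from 0.0 (shut) to 1.0 (fully open); "grasp_force": force on a finger pad.
Only numpy, scipy, OpenCV 4.12 (cv2) and the standard library are available. Lean on these libraries where they do the work, as an engineer would, in place of code of your own. Each camera call takes 0.05 s, during which the arm holds its last target. There are 200 camera calls.

### The job

Lock the splitter's spring-loaded kick-out plunger for transport: press it down into its housing gently, without ramming it against its stop, then, keeping it down, slide its brass bolt fully across under the steel strike so that the bolt keeps the plunger down by itself, and let go. Leave the other things on the bench where they are.

Things in the scene. Friction and masses are not known exactly. Their poses are not given: they have to be found in the camera images.
- base: red steel base of the kindling splitter, fixed to the bench: plate 250 x 150 x 12 mm with a red housing block 76 (x) x 110 (y) mm, top at z = 55 mm. Origin on the bench top on the plunger's vertical axis; x points to the steel splitting blade (110 mm wide in y, 108 mm tall, 135 mm from the axis), y is the way the bolt slides to lock, z up
- strike_foot (a point): point on top of the housing (z = 55 mm) under the middle of the dark steel strike, 51 mm along the base's y from the plunger's axis. The strike is a bridge 56 (x) x 14 (y) mm, its top 42 to 56 mm above this point; the bolt's tongue goes under it. Strike and inner stop share one height adjustment, set anew each time within 7 mm up or down
- knob_top (a point): centre of the top of the bolt's yellow knob, 18 (x) x 18 (y) x 35 mm tall, axes as the base's. The knob stands on the brass bolt (bar 16 mm wide in x, 7 thick) on the aluminium cap of the plunger (70 (x) x 60 (y) mm, upper face 41 mm below this point). Pinch it from above across its x faces: pressing it down presses the plunger, pushing it to +y slides the bolt
- plunger (a joint): how far the plunger is down, in m: 0 up (knob top 133 mm above the bench). Net push-back 7 N at 0, plus 0.3 N per mm. Hard stop at 12 to 26 mm, found only by feel, to be loaded with no more than 20 N beyond the spring. The tongue goes under the strike only when the plunger is within 2 mm of its stop; let go with the bolt across, it rises 2 mm and is caught, else it springs up to 0
- bolt (a joint): how far the bolt has slid along the base's +y, in m: 0 to 3 mm at the start, 20 mm fully across (end stop). It stays where it is left; sliding it takes about 3 N. Its tongue reaches the strike at about 6 mm
- billet_a: split stick of firewood, 200 x 45 x 40 mm, lying beside the splitter; origin at the centre of its underside; to be left alone
- hammer: hammer lying on the other side of the splitter; to be left alone
- wedge: dark steel splitting cone 56 mm across and 122 mm tall standing on its flat end, origin under its centre; to be left alone
- mug: blue mug, 80 mm across, 90 mm tall, origin under its centre; to be left alone
- log: round dark log 90 mm across, 200 mm long, lying on the bench; to be left alone

How it is judged:
By the outcome, as a careful person would: the job done as asked, in the order asked, and still so for the second after the job is handed in, with the robot touching nothing.
It also fails if it takes over 32 s, if anything falls off the work surface, if the arm or the gripper's body presses on something with over 40 N, if the wrist force passes 120 N, or if a joint passes its speed limit or range.

## Working session

There is one attempt and no reset: what is moved stays moved. The work goes in short steps, Python scripts to look and compute and a tool call to move; the robot and the scene stay as the last step left them, time stands still between calls to the robot, and variables do not carry over. Pictures are saved under pics/ and viewed, at most 10 in all, crops included, and the job is handed in when it is done.

Besides the shell and the picture viewer there is one more tool, called as name([rows], argument=value, ...), one row to a line, values as JSON. servo_tool: Moves the arm, as the interface text tells. Its arguments: {"type":"object","properties":{"plan":{"type":"array"},"grip_force":{"type":"number"}},"required":["plan"]}

```bash
mkdir -p pics
cat > h.py <<'E'
import numpy as np, cv2
from plant import ctrl
def ray(f,u,v,z):
    R=np.array(f["R"]);t=np.array(f["t"]);c=-R.T@t
    d=R.T@np.array([(u-f["cx"])/f["fx"],(v-f["cy"])/f["fy"],1]);return c+d*(z-c[2])/d[2]
def proj(f,X):
    p=np.array(f["R"])@np.array(X)+np.array(f["t"]);return [f["fx"]*p[0]/p[2]+f["cx"],f["fy"]*p[1]/p[2]+f["cy"]]
def save(f,n): cv2.imwrite("pics/"+n,f["color"][:,:,::-1])
E
python3 - <<'E'
from h import *
fs={c:ctrl.grab_frame(c) for c in("scene","top")}
cv2.imwrite("pics/a.png",cv2.resize(np.vstack([fs[c]["color"] for c in fs])[:,:,::-1],(400*1,600)))
cv2.imwrite("pics/top.png",cv2.resize(fs["top"]["color"][:,:,::-1],(768,576)))
save(fs["scene"],"scene.png")
for c in fs:
  f=fs[c];print(c,-np.array(f["R"]).T@f["t"],f["fx"])
  for n in("base","knob_top","plunger","bolt"):
    for o in ctrl.outline_of(n,c)[:2]:
      m=o["mask"];v,u=np.nonzero(m);print(n,round(o["score"],2),o["box"],u.mean(),v.mean(),ray(f,u.mean(),v.mean(),133 if n=="knob_top" else 60).round())
s=ctrl.get_state();print(s["tool_pos"],s["orientation"],s["contact_force"],s["time_s"])
E
```

```text
scene [1337.87070802 -228.45981461 1144.79476491] 389.6523571343723
base 0.55 [171.6, 207.1, 224.0, 280.6] 198.883487654321 248.22569444444446 [ 621. -181.   60.]
knob_top 0.63 [183.3, 205.8, 206.3, 219.6] 192.5983606557377 214.20491803278688 [ 534. -176.  133.]
plunger 0.76 [183.1, 209.5, 204.0, 228.4] 193.00884955752213 217.41002949852506 [ 491. -174.   60.]
top [ 339.83257511   41.78469621 1479.33445477] 402.1055736960974
base 0.98 [291.9, 133.2, 342.5, 208.1] 315.7561274509804 171.87745098039215 [ 561. -167.   60.]
base 0.24 [147.3, 230.1, 170.4, 244.5] 158.91044776119404 236.75124378109453 [318. 381.  60.]
knob_top 0.43 [307.5, 180.7, 328.6, 191.5] 319.06666666666666 184.54285714285714 [ 507. -168.  133.]
knob_top 0.37 [309.0, 175.2, 330.6, 195.1] 319.58474576271186 185.12994350282486 [ 505. -169.  133.]
plunger 0.73 [306.9, 175.5, 331.7, 197.9] 319.1559888579387 185.44289693593313 [ 512. -179.   60.]
bolt 0.7 [89.3, 169.5, 150.2, 221.9] 121.06752411575563 195.14147909967846 [461. 522.  60.]
bolt 0.52 [310.1, 182.1, 331.6, 189.9] 319.83185840707966 184.5486725663717 [ 516. -182.   60.]
[ 286.18333253 -611.32100214  231.31225897] [-3.06661288e+00 -6.82197930e-01 -4.40043223e-05] [-0.6158541   0.12763447  0.0755417 ] 0.5
```

View pics/top.png

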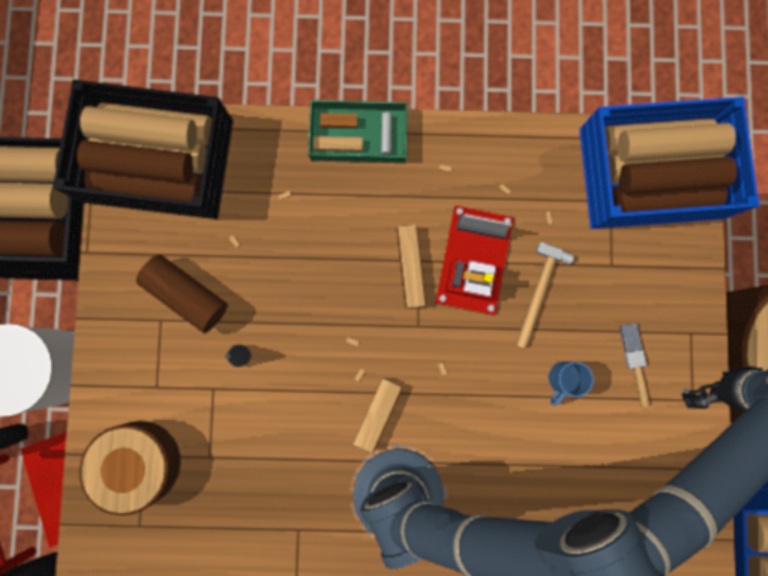

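View pics/scene.png

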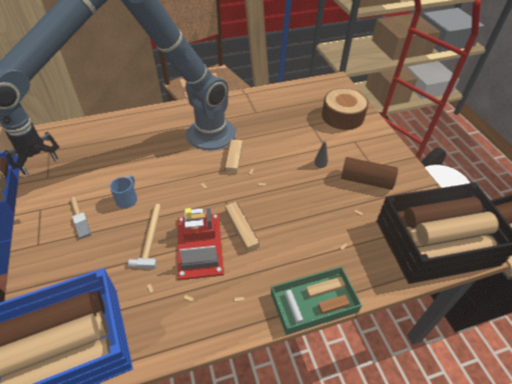

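The top view shows the red base at about (475,260) of the 768-wide picture. The blade is at the top, the yellow knob at (489,278) and the strike to the left at (458,273), so base yaw is about -12°. I'll refine by colour.

```bash
cat >> h.py <<'E'
def yellow(f,box=None):
    h=cv2.cvtColor(f["color"],cv2.COLOR_RGB2HSV)
    m=cv2.inRange(h,(24,170,120),(34,255,255))
    n,l,s,c=cv2.connectedComponentsWithStats(m)
    return [(s[i].tolist(),c[i].round(1).tolist()) for i in np.argsort(-s[1:,4])[:3]+1] if n>1 else []
E
python3 - <<'E'
from h import *
for c in("top","scene"):
  f=ctrl.grab_frame(c)
  for s,p in yellow(f): print(c,s,p,ray(f,*p,133).round(1))
  if c=="top":
    h=cv2.cvtColor(f["color"],cv2.COLOR_RGB2HSV)
    m=cv2.inRange(h,(0,200,90),(4,255,255))|cv2.inRange(h,(175,200,90),(180,255,255));m[:,:280]=0;m[:120]=0;m[220:]=0;m[:,360:]=0
    b=cv2.boxPoints(cv2.minAreaRect(cv2.findNonZero(m)))
    P=np.array([ray(f,*q,12) for q in b]);print(P.round(),np.linalg.norm(np.diff(P,axis=0),axis=1))
    for i in range(2):
      d=P[i+1]-P[i];print(np.degrees(np.arctan2(d[1],d[0])))
E
```

```text
top [322, 183, 7, 6, 35] [324.8, 185.1] [ 505.2 -186.9  133. ]
[[ 457.  -81.   12.]
 [ 698. -125.   12.]
 [ 672. -272.   12.]
 [ 431. -225.   12.]] [245.55433323 149.25493877 245.24106372]
-10.363609685647948
-100.10190685101823
```

servo_tool([
  [[0,50,97,20,0,0,0.15],[0,100,190,20,0,0,0.3],[0,130,260,20,0,0,0.45],[0,160,310,20,0,0,0.6],[0,190,360,20,0,0,0.75],[0,219,423,20,0,0,0.9],[0,219,423,20,0,0,0.952],[100,219,423,20,0,0,0.952],[100,219,423,20,0,0,0.952],[100,219,423,20,0,0,0.952],[100,219,423,20,0,0,0.952],[100,219,423,20,0,0,0.952],[100,219,423,20,0,0,0.952],[100,219,423,20,0,0,0.952]],
])

```text
time_s: 2.0
tool_pos: [504.5, -190.1, 251.2]
orientation: [2.416, 2.008, -0.001]
contact_force: [-0.2, -0.3, 0.4]
grip_width: 0.605
grasp_force: 0.0
```

Run:
```python
from h import *
f=ctrl.grab_frame("wrist");save(f,"w1.png")
for s,p in yellow(f): print(s,p,ray(f,*p,133).round(1))
for n in("knob_top","plunger","bolt","base"):
    for o in ctrl.outline_of(n,"wrist")[:2]: print(n,round(o["score"],2),o["box"])
s=ctrl.get_state();print(s)
print(-np.array(f["R"]).T@f["t"])
```

```text
knob_top 0.88 [257.9, 108.1, 278.8, 188.8]
knob_top 0.62 [161.0, 238.7, 370.9, 279.5]
plunger 0.64 [229.7, 112.6, 310.6, 192.9]
plunger 0.35 [169.6, 0.0, 286.2, 35.8]
bolt 0.79 [255.7, 113.6, 279.5, 187.8]
base 0.94 [203.9, 59.5, 437.2, 206.0]
{'time_s': 2.25, 'joints': array([ 0.64508323,  0.26194734, -0.44068368,  1.81222976,  0.12463352,
        1.09463148, -0.02178332]), 'joint_vel': array([-4.74968067e-03,  1.63083198e-03, -5.34720770e-03, -4.68305927e-04,
       -2.80303245e-05,  2.03386892e-03,  3.02955740e-04]), 'joint_torque': array([ 7.68268062e-02, -3.66592813e+01, -2.47878134e+00, -2.30912626e+01,
        1.52801204e-02,  2.06037286e-03,  4.95330696e-04]), 'tool_pos': array([ 504.98303847, -188.89322357,  251.31702588]), 'orientation': array([ 2.41416952e+00,  2.01028876e+00, -1.57858745e-05]), 'contact_force': array([0.38224611, 0.70994802, 0.07815789]), 'torque': array([-0.0228863 , -0.08951712,  0.00734143]), 'grasp_force': 0.0, 'grip_width': 0.6075355059651094}
[ 520.26945298 -110.62853609  393.20766639]
```

View pics/w1.png

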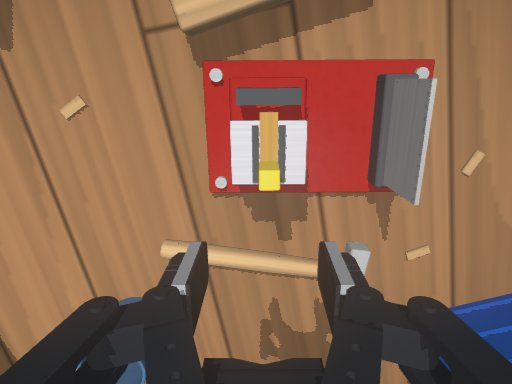

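The wrist view shows the knob at about (269,175), the bolt running up towards the strike at (268,96), and the fingers straddling too far to -y. I'll separate the knob's top face from its side.

Run:
```python
from h import *
f=ctrl.grab_frame("wrist")
for v in range(104,196,3): print(v,f["color"][v,269],end=";")
print()
for u in range(252,288,2): print(u,f["color"][184,u],end=";")
cv2.imwrite("pics/w1c.png",cv2.resize(f["color"][80:200,200:320,::-1],(600,600),interpolation=cv2.INTER_NEAREST))
for X in((505,-188,133),(505,-188,92)): print(proj(f,X))
# corners
for p in((259,162),(279,162),(259,190),(279,190),(269,162),(269,178),(269,190)): print(p,ray(f,*p,133).round(1))
for p in ((205,61),(433,61),(210,192)):print(p,ray(f,*p,12).round(1))
for p in ((235,88),(302,88),(235,104),(302,104)):print(p,ray(f,*p,104).round(1))
```

```text
104 [95 97 97];107 [128  42  39];110 [129  42  38];113 [161 125  70];116 [209 162  88];119 [209 162  89];122 [208 161  89];125 [209 162  89];128 [209 162  90];131 [208 162  90];134 [208 162  91];137 [208 162  91];140 [208 162  92];143 [208 161  92];146 [209 162  93];149 [209 162  94];152 [208 162  94];155 [209 162  95];158 [208 162  94];161 [208 162  95];164 [189 167  71];167 [191 169  71];170 [191 168  71];173 [241 228  89];176 [241 228  88];179 [240 227  88];182 [240 226  88];185 [240 226  87];188 [239 226  88];191 [216 192  76];194 [114  88  69];
252 [225 224 229];254 [169 165 171];256 [168 165 169];258 [199 177  89];260 [240 227  88];262 [240 227  88];264 [240 227  88];266 [240 226  88];268 [240 226  88];270 [240 226  88];272 [240 226  88];274 [239 225  87];276 [239 225  87];278 [231 215  83];280 [169 164 164];282 [167 164 169];284 [222 220 225];286 [229 227 232];[np.float64(261.3516049344699), np.float64(183.817053166905)]
[np.float64(261.5160318903469), np.float64(170.90961597051825)]
(259, 162) [ 506.5 -169.7  133. ]
(279, 162) [ 522.2 -172.6  133. ]
(259, 190) [ 502.1 -192.9  133. ]
(279, 190) [ 518.3 -195.8  133. ]
(269, 162) [ 514.3 -171.2  133. ]
(269, 178) [ 512.  -184.3  133. ]
(269, 190) [ 510.2 -194.4  133. ]
(205, 61) [463.6 -78.6  12. ]
(433, 61) [ 703.1 -122.7   12. ]
(210, 192) [ 435.  -223.4   12. ]
(235, 88) [ 496.9 -111.   104. ]
(302, 88) [ 551.6 -121.   104. ]
(235, 104) [ 494.2 -123.6  104. ]
(302, 104) [ 549.7 -133.8  104. ]
```

View pics/w1c.png

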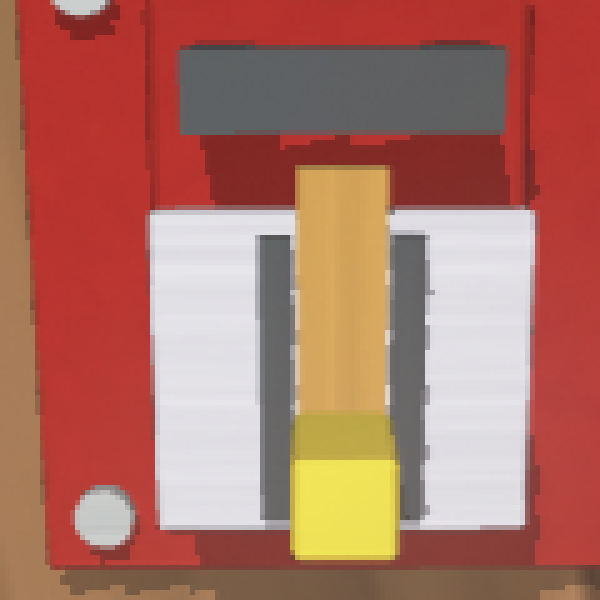

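The knob's top face is centred at (269,182), which gives about (511.5, -187.6, 133). The yaw of -10.4° is confirmed, and there is plenty of room between knob and strike. Descending now.

servo_tool([
  [[100,6.5,1,-30,0,0,0],[100,6.5,1,-70,0,0,0],[100,6.5,1,-105,0,0,0],[100,6.5,1,-125,0,0,0],[100,6.5,1,-140,0,0,0],[100,6.5,1,-147,0,0,0],[100,6.5,1,-147,0,0,0],[100,6.5,1,-147,0,0,0]],
])

```text
time_s: 3.1
tool_pos: [512.3, -187.5, 105.1]
orientation: [2.412, 2.011, 0.001]
contact_force: [0.8, -0.1, -0.2]
grip_width: 0.612
grasp_force: 0.0
```

Run:
```python
from h import *
f=ctrl.grab_frame("wrist");save(f,"w2.png")
s=ctrl.get_state();print(s["tool_pos"],s["contact_force"],s["grip_width"])
```

```text
[ 512.51056607 -187.53530857  105.3355874 ] [-0.03664527  0.06525025  0.49989502] 0.6096360094825475
```

View pics/w2.png

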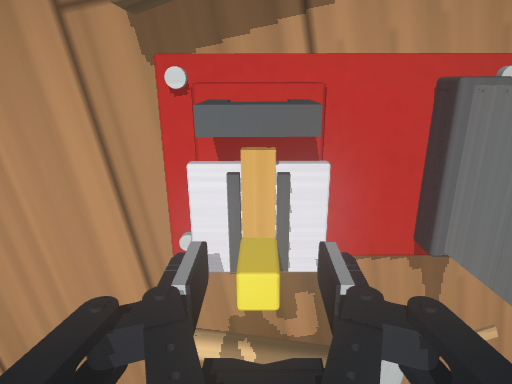

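The knob is centred at u=259 between the pads (207 and 319, midpoint 263), about 1.7 mm off. I'll correct that and close.

servo_tool([
  [[100,-1.5,0.3,-1,0,0,0],[170,-1.5,0.3,-1,0,0,0],[255,-1.5,0.3,-1,0,0,0],[255,-1.5,0.3,-1,0,0,0],[255,-1.5,0.3,-1,0,0,0],[255,-1.5,0.3,-1,0,0,0],[255,-1.5,0.3,-1,0,0,0],[255,-1.5,0.3,-1,0,0,0],[255,-1.5,0.3,-1,0,0,0]],
], grip_force=70)

```text
time_s: 4.05
tool_pos: [510.4, -187.1, 103.8]
orientation: [2.413, 2.011, 0.0]
contact_force: [-1.5, -0.1, 5.1]
grip_width: 0.198
grasp_force: 69.0
```

servo_tool([
  [[255,0,0,-2,0,0,0],[255,0,0,-4,0,0,0],[255,0,0,-6,0,0,0],[255,0,0,-8,0,0,0],[255,0,0,-9,0,0,0],[255,0,0,-10,0,0,0],[255,0,0,-10,0,0,0]],
])

```text
time_s: 4.75
tool_pos: [510.4, -187.2, 94.3]
orientation: [2.413, 2.011, -0.0]
contact_force: [-3.3, -0.2, 9.4]
grip_width: 0.198
grasp_force: 69.5
```

servo_tool([
  [[255,0,0,-0.7,0,0,0],[255,0,0,-1.4,0,0,0],[255,0,0,-2,0,0,0],[255,0,0,-2,0,0,0]],
])

```text
time_s: 5.15
tool_pos: [510.4, -187.2, 92.4]
orientation: [2.413, 2.011, -0.0]
contact_force: [-2.9, -0.9, 10.0]
grip_width: 0.195
grasp_force: 69.6
```

servo_tool([
  [[255,0,0,-0.7,0,0,0],[255,0,0,-1.4,0,0,0],[255,0,0,-2,0,0,0],[255,0,0,-2,0,0,0]],
])

```text
time_s: 5.55
tool_pos: [510.5, -187.1, 90.5]
orientation: [2.413, 2.011, -0.0]
contact_force: [-3.2, 0.3, 10.8]
grip_width: 0.199
grasp_force: 69.7
```

servo_tool([
  [[255,0,0,-0.5,0,0,0],[255,0,0,-1,0,0,0],[255,0,0,-1.5,0,0,0],[255,0,0,-1.5,0,0,0]],
])

```text
time_s: 5.95
tool_pos: [510.4, -187.2, 89.0]
orientation: [2.412, 2.011, -0.0]
contact_force: [-3.7, 1.6, 11.0]
grip_width: 0.201
grasp_force: 69.7
```

servo_tool([
  [[255,0,0,-0.5,0,0,0],[255,0,0,-1,0,0,0],[255,0,0,-1.5,0,0,0],[255,0,0,-1.5,0,0,0]],
])

```text
time_s: 6.35
tool_pos: [510.5, -187.2, 87.6]
orientation: [2.413, 2.011, -0.0]
contact_force: [-3.4, 0.3, 11.9]
grip_width: 0.2
grasp_force: 69.8
```

servo_tool([
  [[255,0,0,-0.5,0,0,0],[255,0,0,-1,0,0,0],[255,0,0,-1.5,0,0,0],[255,0,0,-1.5,0,0,0]],
])

```text
time_s: 6.75
tool_pos: [510.5, -187.2, 86.2]
orientation: [2.412, 2.011, -0.0]
contact_force: [-4.0, 0.9, 12.6]
grip_width: 0.199
grasp_force: 69.8
```

servo_tool([
  [[255,0,0,-0.5,0,0,0],[255,0,0,-1,0,0,0],[255,0,0,-1.5,0,0,0],[255,0,0,-1.5,0,0,0]],
])

```text
time_s: 7.15
tool_pos: [510.5, -187.2, 84.7]
orientation: [2.412, 2.011, -0.0]
contact_force: [-4.3, 1.0, 13.2]
grip_width: 0.195
grasp_force: 69.9
```

servo_tool([
  [[255,0,0,-0.5,0,0,0],[255,0,0,-1,0,0,0],[255,0,0,-1.5,0,0,0],[255,0,0,-1.5,0,0,0]],
])

```text
time_s: 7.55
tool_pos: [510.5, -187.1, 83.2]
orientation: [2.412, 2.011, -0.0]
contact_force: [-4.0, 0.8, 13.4]
grip_width: 0.198
grasp_force: 70.0
```

servo_tool([
  [[255,0,0,-0.5,0,0,0],[255,0,0,-1,0,0,0],[255,0,0,-1.5,0,0,0],[255,0,0,-1.5,0,0,0]],
])

```text
time_s: 7.95
tool_pos: [510.5, -187.2, 81.8]
orientation: [2.412, 2.011, -0.0]
contact_force: [-3.8, 1.0, 14.5]
grip_width: 0.196
grasp_force: 70.0
```

servo_tool([
  [[255,0,0,-0.5,0,0,0],[255,0,0,-1,0,0,0],[255,0,0,-1.5,0,0,0],[255,0,0,-1.5,0,0,0]],
])

```text
time_s: 8.35
tool_pos: [510.5, -187.2, 80.3]
orientation: [2.413, 2.011, -0.001]
contact_force: [-4.8, 0.4, 14.2]
grip_width: 0.199
grasp_force: 70.1
```

servo_tool([
  [[255,0,0,-0.5,0,0,0],[255,0,0,-1,0,0,0],[255,0,0,-1.5,0,0,0],[255,0,0,-1.5,0,0,0]],
])

```text
time_s: 8.75
tool_pos: [510.5, -187.2, 79.7]
orientation: [2.412, 2.011, -0.001]
contact_force: [-6.8, 1.6, 19.6]
grip_width: 0.197
grasp_force: 71.2
```

The stop was felt at z of about 79.8, with roughly 5 N beyond the spring. Now I'll slide along base +y, direction (0.18, 0.984).

servo_tool([
  [[255,0.4,2,0,0,0,0],[255,0.7,4,0,0,0,0],[255,1.1,6,0,0,0,0],[255,1.4,8,0,0,0,0],[255,1.8,10,0,0,0,0],[255,2.1,11.8,0,0,0,0],[255,2.1,11.8,0,0,0,0]],
])

```text
time_s: 9.45
tool_pos: [512.5, -176.5, 79.7]
orientation: [2.412, 2.009, -0.003]
contact_force: [-6.3, -0.3, 18.7]
grip_width: 0.198
grasp_force: 71.1
```

servo_tool([
  [[255,0.3,1.5,0,0,0,0],[255,0.5,3,0,0,0,0],[255,0.7,4,0,0,0,0],[255,0.9,5,0,0,0,0],[255,0.9,5,0,0,0,0]],
])

```text
time_s: 9.95
tool_pos: [513.3, -171.7, 79.7]
orientation: [2.412, 2.009, -0.003]
contact_force: [-7.1, -1.8, 20.3]
grip_width: 0.197
grasp_force: 71.1
```

servo_tool([
  [[255,0.2,1,0,0,0,0],[255,0.4,2,0,0,0,0],[255,0.5,3,0,0,0,0],[255,0.5,3,0,0,0,0]],
])

```text
time_s: 10.35
tool_pos: [513.8, -168.7, 79.7]
orientation: [2.412, 2.009, -0.003]
contact_force: [-6.4, -1.7, 18.9]
grip_width: 0.193
grasp_force: 71.1
```

Run:
```python
from h import *
f=ctrl.grab_frame("wrist");save(f,"w3.png")
```

```text
(no output)
```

View pics/w3.png

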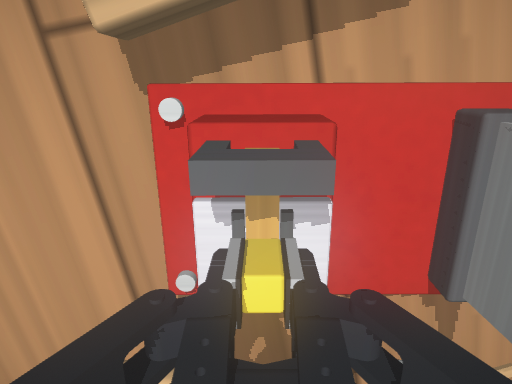

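The tongue is under the strike: its tip shows beyond it at (262,150), and the pads hold the knob at (263,275). I'll keep going to the end stop.

servo_tool([
  [[255,0.1,0.7,0,0,0,0],[255,0.3,1.4,0,0,0,0],[255,0.4,2,0,0,0,0],[255,0.4,2,0,0,0,0],[255,0.4,2,0,0,0,0]],
])

```text
time_s: 10.9
tool_pos: [514.1, -167.4, 79.7]
orientation: [2.412, 2.008, -0.004]
contact_force: [-6.1, -3.1, 20.0]
grip_width: 0.198
grasp_force: 71.1
```

servo_tool([
  [[255,0.1,0.5,0,0,0,0],[255,0.2,1.2,0,0,0,0],[255,0.2,1.2,0,0,0,0],[255,0.2,1.2,0,0,0,0]],
])

```text
time_s: 11.3
tool_pos: [514.1, -167.4, 79.7]
orientation: [2.412, 2.007, -0.005]
contact_force: [-7.6, -6.1, 20.1]
grip_width: 0.198
grasp_force: 71.1
```

It is at the end stop: no motion and Fy rising. I'll relax, then ease up so the strike catches the bolt before releasing.

servo_tool([
  [[255,-0.1,-0.7,0,0,0,0],[255,-0.1,-0.7,0.7,0,0,0],[255,-0.1,-0.7,1.4,0,0,0],[255,-0.1,-0.7,2.1,0,0,0],[255,-0.1,-0.7,2.8,0,0,0],[255,-0.1,-0.7,2.8,0,0,0]],
])

```text
time_s: 11.9
tool_pos: [514.0, -167.4, 81.7]
orientation: [2.412, 2.008, -0.004]
contact_force: [-4.5, -3.1, 13.3]
grip_width: 0.194
grasp_force: 70.5
```

servo_tool([
  [[255,0,0,0.7,0,0,0],[255,0,0,1.4,0,0,0],[255,0,0,1.4,0,0,0]],
])

```text
time_s: 12.2
tool_pos: [514.0, -167.3, 82.2]
orientation: [2.413, 2.008, -0.003]
contact_force: [-2.2, -5.2, 6.9]
grip_width: 0.198
grasp_force: 69.1
```

It's caught: the force drops with almost no rise. Releasing and retreating upward.

servo_tool([
  [[200,0,0,0.5,0,0,0],[150,0,0,0.5,0,0,0],[100,0,0,0.5,0,0,0],[100,0,0,0.5,0,0,0],[100,0,0,0.5,0,0,0],[100,0,0,0.5,0,0,0],[100,0,0,10,0,0,0],[100,0,0,30,0,0,0],[100,0,0,60,0,0,0],[100,0,0,100,0,0,0],[100,0,0,140,0,0,0],[100,0,0,160,0,0,0],[100,0,0,160,0,0,0]],
])

```text
time_s: 13.5
tool_pos: [516.3, -165.0, 245.9]
orientation: [2.408, 2.007, 0.007]
contact_force: [0.4, -0.1, -0.2]
grip_width: 0.609
grasp_force: 0.0
```

Run:
```python
from h import *
f=ctrl.grab_frame("wrist")
cv2.imwrite("pics/w4.png",f["color"][:,:,::-1])
```

```text
(no output)
```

View pics/w4.png

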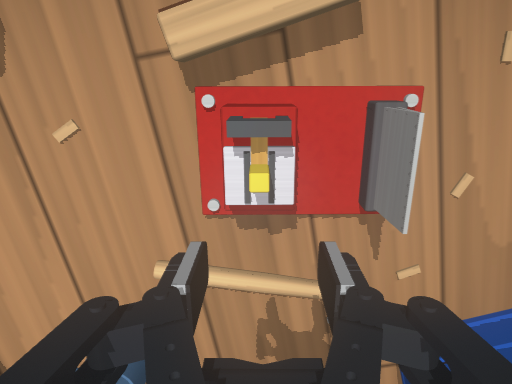

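The bolt is across under the strike at (259,127). The cap looks smaller than before (71 px against 76 px), so the plunger is still down, and the gripper is clear.

```bash
python3 -c "
from plant import ctrl
print(ctrl.hand_in())"
```

```text
the job is handed in; nothing more can be done
None
```

The plunger is pressed down with about 5 N on its stop beyond the spring, the bolt is fully across under the strike and holds it down, and the job was handed in at about 13.5 s with the gripper clear.

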